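# Run a clamped plank out to its cut line and hold it for the saw

## Robot

A 6-joint arm with a two-finger parallel gripper is mounted at the origin on the work surface. World frame = base frame: x ahead of the robot, y to its left, z up, the work surface at z = 0. Lengths are in mm, angles in rad, forces in N, time in s.
With the tool pointing down it reaches from about 400 to 925 mm from the base axis. Payload 3.4 kg.
Tool frame: the origin (TCP) lies at the very end of the fingers, on their centre line; the grasp point (between the pads) lies 19 mm behind it (pinch_z is the distance from the TCP to the grasp point, in mm); z points along the fingers, y is the direction in which the jaws open and shut (so a half turn about z gives the same grasp; the last joint's range is limited). The gripper opens to 85 mm and grips with 20 to 120 N. Pads are 22 mm wide; open, the fingers measure 114 mm over their backs; the gripper's body (76 mm by 85 mm) begins 54 mm behind the grasp point. The pads swing forward as they close: fully open they stand 13 mm farther back than shut.
Start: joints at [1.113, 0.307, 1.506, -0, 1.328, -0.073], TCP at [215.33, 533.164, 231.305] pointing down, gripper open.
Joint ranges: [-3.12, 3.12], [-1.05, 2.28], [0.14, 2.33], [-1.42, 4.57], [0.1, 2.73], [-2.68, 2.68]. Speed limits (rad/s): [2.57, 2.57, 3.14, 3.14, 3.14, 3.14].

## Interface

Orientations are given as a unit quaternion [w, x, y, z].
In Python, from workcell import * gives the robot as it stands. The module is installed in compiled form; this text tells all that it offers.
- The arm moves only by the tool jog_arm, never from a script. Its argument "targets" is one flat list of numbers, 6 for each row, row after row: the shift along the tool's x, y, z in mm, then the turn, a rotation vector about the tool's x, y, z in rad. In form: [x, y, z, wx, wy, wz, x, y, z, wx, wy, wz, ...]. A call has 1 to 12 rows; each row shifts and turns the commanded pose from where the row before left it, along the tool's axes as they then stand; what a row does not reach is not made up. A row lasts 1/12 s, in which the tool goes at most 41.7 mm and 7.16 degrees, less where a joint would pass 70% of its speed; a pose out of reach is approached as far as the arm can. A call is refused whole if a number of a shift passes 41.7 or a number of a turn 0.125, either way. A call with a gripper value outside its range is refused whole. "fingers" is the closure, from 0 (fully open) to 1 (shut), set as the call begins (left out, the last holds). The fingers move at their own pace and stop on an object; "newtons" is the grip in N (left out, the last holds). Time passes only in rows, so rows that do not move let the fingers close. It gives the time, the measured TCP pose, the force and the opening at its end, in the units of the state.
- sense(): the state, without advancing time (a new reading comes with each control period).
- get_image(name): name is "side" or "top" or "wrist"; returns a dict with "color" (420x560x3 uint8, blue, green, red), "fovy" (degrees; the focal length in pixels is half the picture's height over the tangent of half this angle, whatever the lens; pixels are square), "cx", "cy" (the principal point, pixels), "xyz" and "orientation" of the camera in the world. Camera axes: x right, y down, z forward; pixel columns grow to the right and rows downward; lengths in mm; the calibration is good to about 2 mm. A picture is of the moment at which its call begins. There is no depth.
- close_job(): hands the job in, once; it reports no verdict.
The state is a dict: "time_s": time; "q": joint angles; "joint_vel": joint speeds; "effort": joint torques, N m; "eef_pos": TCP position; "orientation": TCP orientation; "ft_force": force on the tool from outside, world axes, zero at the start; "torque": the same for the moment, N m; "width": finger opening in mm.
Only numpy, scipy, OpenCV 4.12 (cv2) and the standard library are available. Lean on these libraries where they do the work, as an engineer would, in place of code of your own. Each camera call takes 0.05 s, during which the arm holds its last target. There are 200 camera calls.

## Task

The pine plank on the plywood cutting bed is to be sawn at the pencil line in the middle of its band of masking tape, and you are the hand that holds it. Free it by turning the bar knob of the cam clamp a quarter turn anticlockwise and leave that open; then, without lifting the plank, slide it out over the end of the bed, along the two stop pins, until the pencil line is right above the bed's end edge. More than half of it then sticks out and would tip, so finish still holding its rear part flat on the bed, and leave the other things alone.

Things in the scene. Friction and masses are not known exactly. Their poses are not given: they have to be found in the camera images.
- bed: Fixed cutting bed: perforated plywood top 330 x 220 x 18 mm on two battens, top face 50 mm above the work surface. Origin on the work surface under its middle; x along the bed, outwards over its cutting end (at x = +165 mm): the plank slides in this +x direction; z up. The plank's lane is y = 0.
- stop_pins (a point): Point midway between the two round steel stop pins on the bed, at mid height: (115, 33, 58) mm in the bed's frame, same axes. The pins, 16 mm across and 16 mm high, stand 30 mm either side of it along x (bed x = +145 and +85 mm). The plank's +y side lies against them.
- bed_edge (a point): The cutting end of the bed: middle of the plank's lane on the upper end edge, (165, 0, 50) mm in the bed's frame and with the bed's axes. The pencil line must come right above this edge, which runs along y.
- cam (a joint): Cam clamp at the plank's -y side near the bed's end: a steel disc, 36 mm across, 14 mm high, 5 mm off its vertical pivot, with a bar knob. rad: 0 = locked (disc squeezes the plank against the pins), grows anticlockwise seen from above, stop at 1.75; at 1.57 the disc is 5 mm clear. Starts at 0 to 0.12. Stays where left; takes up to about 0.4 N m until clear, then 0.06.
- cam_knob (a point): Middle of the clamp's bar knob, on its pivot: (115, -47.7, 90) mm in the bed's frame; turns with it. The bar is 46 mm long (along this point's y), 12 mm thick (its x) and 24 mm high, 78 to 102 mm above the work surface (the plank's top is at 68). Locked, the bar lies square to the plank; freed, along it.
- plank: Loose pine plank 420 x 50 x 18 mm, about 0.2 kg, flat on the bed. Origin: middle of its underside; x along it, +x end outwards; z up. Starts with 70 to 140 mm sticking out past the bed's end. Can be gripped across its 50 mm width from above behind the clamp and pins; nothing stands within 34 mm of its sides there.
- plank_rear (a point): Middle of the top edge of the plank's rear end, (-210, 0, 18) mm in the plank's frame. This end must be kept from rising. A grip about 30 mm in front of it stays well behind the clamp and pins to the end of the slide.
- cut_line (a point): The pencil line across the plank: its middle, on the plank's top. It runs square across in the middle of a 26 mm wide band of pale masking tape; 223 to 257 mm from the plank's outer end, different each time.
- tape_roll: Bystander: roll of tape, 60 mm across and 18 mm high, lying flat on the rear half of the bed on the clamp's side. Origin: middle of its underside.
- pencil: Bystander: flat carpenter's pencil 170 x 13 x 8 mm lying on the bed beyond the pins' side of the plank. Origin: middle of its underside.
- offcut: Bystander: piece of the same plank, 110 x 50 x 18 mm, lying on the work surface under or beside the plank's outer end. Origin: middle of its underside.
- saw: Bystander: back saw, about 550 mm long and 26 mm high at most, lying flat on the robot's left, pointing away from it. Origin: on the work surface, under its middle.
- try_square: Bystander: try square, stock 100 x 24 x 16 mm and blade 160 mm, lying on the table to the robot's left. Origin: under the middle of the stock.
- glue: Bystander: white glue bottle, 56 mm across, 150 mm high, on the table to the robot's left. Origin: middle of its underside.
- knife: Bystander: cutter knife about 150 mm long, lying on the table to the robot's right. Origin: under the middle of its handle.
- pen_cup: Bystander: dark metal cup, 72 mm across, 100 mm high, standing on the table to the robot's right. Origin: middle of its underside.

How it is judged (in metres and radians):
On the way, in this order (a step that is already met when the one before it is completed fails the run):
1. the cam clamp is opened while the plank still lies where it was (value of joint cam above 1.1 rad and distance of plank from where it was at the start of the episode below 0.02 m), for 0.1 s.
2. the plank has been slid out along the pins until its pencil line is over the bed's end edge, and is held (x of cut_line in the frame of bed_edge between -0.005 and 0.005 m and contact force between the fingers and plank above 2 N and z of plank in the frame of bed between 0.046 and 0.056 m and angle between plank's own z axis and vertical below 0.045 rad and angle between the x axis of plank and the x axis of bed, either way round below 0.06 rad and y of cut_line in the frame of bed_edge between -0.007 and 0.007 m), for 0.2 s.
At the end, for the whole second after the job is handed in: Clamp knob past 1.1 rad; pencil line within 5 mm of the bed's end edge and 7 mm of the lane's middle; plank still and flat on the bed (height within 4 to 6 mm, tilt under 0.045 rad, turned under 0.06 rad from the bed); fingers bear on it with over 2 N (all of step 2 and value of joint cam above 1.1 rad and linear speed of plank below 0.02 m/s); the arm keeps its last pose, push and grip.
It fails at once if the plank is lifted off the bed or tips (z of plank in the frame of bed above 0.075 m or angle between plank's own z axis and vertical above 0.15 rad).
It fails at once if another thing on the table is pushed about (more than 30 mm) (distance of any of tape_roll, pencil, offcut, saw, try_square, glue, knife, pen_cup from where it was at the start of the episode above 0.03 m).
It also fails if it takes over 51 s, if anything falls off the work surface, if the arm or the gripper's body presses on something with over 40 N, if the wrist force passes 120 N, or if a joint passes its speed limit or range.

## Working session

There is one attempt and no reset: what is moved stays moved. The work goes in short steps, Python scripts to look and compute and a tool call to move; the robot and the scene stay as the last step left them, time stands still between calls to the robot, and variables do not carry over. Pictures are saved under pics/ and viewed, about 8 in all and at most 12, crops included, and the job is handed in when it is done.

Besides the shell and the picture viewer there is one more tool, called by a JSON object that holds its "api" and its "payload", one argument or row to a line. jog_arm: Moves the arm, as the interface text tells. Its arguments: {"type":"object","properties":{"targets":{"type":"array"},"fingers":{"type":"number"},"newtons":{"type":"number"}},"required":["targets"]}

```bash
mkdir -p pics; cat > h.py <<'E'
from workcell import *
import numpy as np, cv2
from scipy.spatial.transform import Rotation as R
def rot(q): return R.from_quat([q[1],q[2],q[3],q[0]])
def shot(n,f):
    im=get_image(n); cv2.imwrite('pics/'+f,im['color']); np.save('pics/'+n+'.npy',im,allow_pickle=True); return im
def last(n): return np.load('pics/'+n+'.npy',allow_pickle=True).item()
def ray(im,u,v,z):
    f=210/np.tan(np.radians(im['fovy'])/2)
    d=rot(im['orientation']).apply([(u-im['cx'])/f,(v-im['cy'])/f,1]); o=np.array(im['xyz'])
    return o+d*(z-o[2])/d[2]
def proj(im,p):
    f=210/np.tan(np.radians(im['fovy'])/2)
    c=rot(im['orientation']).inv().apply(np.array(p)-im['xyz']); return im['cx']+f*c[0]/c[2], im['cy']+f*c[1]/c[2]
E
python3 - <<'E'
from h import *
for n in('top','side'):
    i=shot(n,n+'1.png'); print(n,i['fovy'],i['cx'],i['cy'],i['xyz'],i['orientation'])
print(sense())
E
```

```text
top 45.90759088702646 284.03513726068434 216.26413988873756 [ 410.78360275  -12.7359166  1535.17404601] [ 0.01407987 -0.7054925   0.70845368 -0.01324661]
side 46.93114489111501 280.12870342722675 211.37146177692213 [   3.94919822 -860.08977051 1137.96896904] [-0.3484748   0.90123275 -0.23829518  0.09777655]
{'time_s': 0.1, 'q': array([ 1.11353059e+00,  3.07512400e-01,  1.50755903e+00,  1.91964271e-06,
        1.32840081e+00, -7.34899233e-02]), 'joint_vel': array([ 0.00209359, -0.00283172, -0.00310811,  0.001121  , -0.00049795,
        0.0008152 ]), 'effort': array([-1.43762474e-03, -4.58533359e+01, -2.52604795e+01, -3.07009605e-04,
        5.54084749e-03, -2.96896054e-06]), 'eef_pos': array([215.02955129, 532.59495228, 230.45887633]), 'orientation': array([-2.47381975e-04,  1.90712631e-01,  9.81645460e-01, -9.06649335e-04]), 'ft_force': array([0.642436  , 0.02783486, 0.13433397]), 'torque': array([ 0.02186753, -0.00215833, -0.03445771]), 'width': 85.30260468761904}
```

View pics/top1.png

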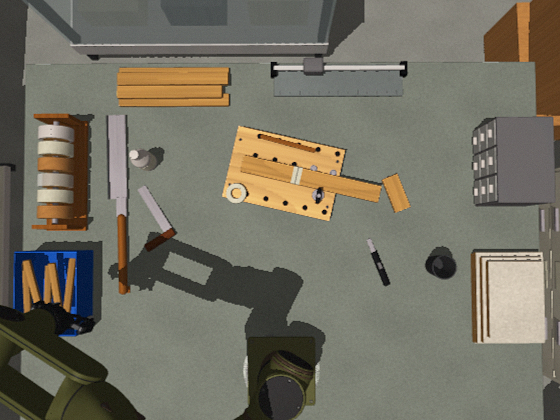

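View pics/side1.png

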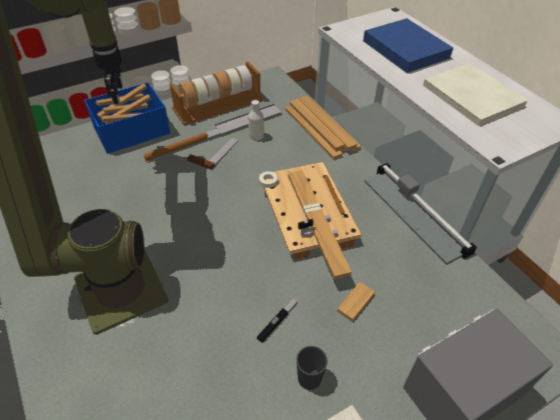

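The top view shows the bed around (285,172), with the plank running from (241,163) to (381,193) and the tape at about (297,176). The knob is at (319,195) and the roll at (236,192). In the side view the offcut lies clear of the plank's end. Next I'll measure from an enlarged crop.

```bash
python3 - <<'E'
from h import *
i=last('top'); c=i['color'][115:230,210:420]
cv2.imwrite('pics/crop1.png',cv2.resize(c,None,fx=3.8,fy=3.8,interpolation=cv2.INTER_CUBIC))
hsv=cv2.cvtColor(i['color'],cv2.COLOR_BGR2HSV)
m=((hsv[...,0]>8)&(hsv[...,0]<28)&(hsv[...,1]>70)&(hsv[...,2]>90)).astype(np.uint8)*255
m[:115]=0;m[230:]=0;m[:,:215]=0;m[:,383:]=0
m2=cv2.morphologyEx(m,cv2.MORPH_OPEN,np.ones((25,25)))
mm=cv2.morphologyEx(m,cv2.MORPH_CLOSE,np.ones((5,5)))
cs,_=cv2.findContours(mm,0,2); k=max(cs,key=cv2.contourArea)
h=cv2.convexHull(k); print(cv2.approxPolyDP(h,3,True)[:,0].tolist())
cv2.imwrite('pics/m.png',mm)
E
```

```text
[[238, 126], [344, 149], [381, 185], [378, 201], [325, 220], [222, 196]]
```

View pics/crop1.png

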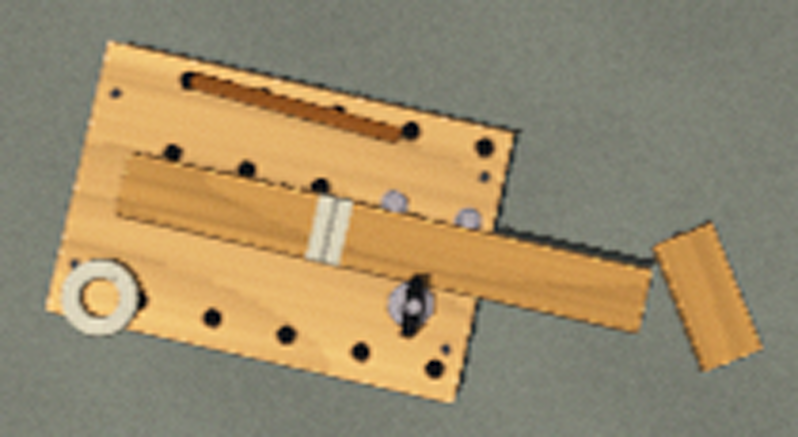

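The crop shows the bed corners at (109,41), (519,130), (455,402) and (47,310). The pencil line runs from (337,200) to (324,262), and the knob is centred at (414,306), lying square to the plank.

```bash
cat >> h.py <<'E'
def bedfit(P,B):
    P=np.array(P)[:,:2];B=np.array(B,float); pc=P.mean(0);bc=B.mean(0)
    a=((P-pc)@[1,1j]) ; b=((B-bc)@[1,1j]); th=np.angle((a*b.conj()).sum())
    M=np.array([[np.cos(th),-np.sin(th)],[np.sin(th),np.cos(th)]]); return M,pc-M@bc,th
E
python3 - <<'E'
from h import *
i=last('top')
def r(u,v,z): return ray(i,(u+.5)/3.8+210-.5,(v+.5)/3.8+115-.5,z)
P=[r(*c,50) for c in((109,41),(519,130),(455,402),(47,310))]
B=[(-165,110),(165,110),(165,-110),(-165,-110)]
M,t,th=bedfit(P,B); print('bed',t,th); print([(M@b+t-p[:2]).round(1).tolist() for b,p in zip(B,P)])
q=lambda p:((p[:2]-t)@M).round(1)
for n,u,v,z in(('knob',414,306,100),('pin',394,202,66),('pin',469,217,66),('line',330.5,231,68),('lt',337,200,68),('lb',324,262,68),('rear1',132,152,68),('rear2',118,214,68),('out1',655,265,68),('out2',639,331,68),('roll',100,297,68),('pencil',295,107,54),('offc',706,296,18)):
    p=r(u,v,z); print(n,p.round(1),'bed',q(p))
print('knob world',M@[115,-47.7]+t,'edge',M@[165,0]+t)
s=last('side')
for b,z in((( 165,110),50),((165,-110),50),((-165,-110),50),((-165,110),50),((115,-47.7),102)): print(proj(s,[*(M@b+t),z]))
E
```

```text
bed [599.60553461 -11.3632621 ] -1.7965461086051
[[0.5, -1.0], [-0.8, 2.5], [0.3, -0.7], [0.1, -0.8]]
knob [ 527.1 -111.6  100. ] bed [113.9 -48.2]
pin [611.6 -98.9  66. ] bed [82.6 31.3]
pin [ 599.6 -157.5   66. ] bed [142.4  32.7]
line [588.8 -49.   68. ] bed [39.1 -2.1]
lt [613.1 -54.2  68. ] bed [38.7 22.7]
lb [564.5 -43.8  68. ] bed [ 39.4 -27. ]
rear1 [651.6 106.1  68. ] bed [-126.2   24.3]
rear2 [602.8 117.2  68. ] bed [-126.   -25.6]
out1 [ 561.  -302.3   68. ] bed [292.2  27.5]
out2 [ 509.4 -289.2   68. ] bed [290.9 -25.7]
roll [537.8 131.3  68. ] bed [-125.2  -92.1]
pencil [689.1 -21.7  54. ] bed [-9.9 89.5]
offc [ 540.9 -353.    18. ] bed [346.1  19.2]
knob world [ 527.37457212 -112.76828199] edge [ 562.67239954 -172.17664318]
(np.float64(360.86482759664443), np.float64(234.09723618807374))
(np.float64(289.2785274572474), np.float64(250.98714027688845))
(np.float64(258.7371694399553), np.float64(174.31783581597637))
(np.float64(321.83207705479697), np.float64(161.7362714448827))
(np.float64(305.23528386236967), np.float64(221.5086918344042))
```

{"api": "jog_arm", "payload": {
  "targets": [-26.5, -24.1, 0, 0, 0, 0, -26.5, -24.1, 0, 0, 0, 0, -26.5, -24.1, 0, 0, 0, 0, -26.5, -24.1, 0, 0, 0, 0, -26.5, -24.1, 0, 0, 0, 0, -26.5, -24.1, 0, 0, 0, 0, -26.5, -24.1, 0, 0, 0, 0, -26.5, -24.1, 0, 0, 0, 0, -26.5, -24.1, 0, 0, 0, 0, -26.5, -24.1, 0, 0, 0, 0],
  "fingers": 0,
  "newtons": 100
}}

```text
time_s: 0.93
eef_pos: [370.8, 208.7, 231.1]
orientation: [-0.0, 0.191, 0.982, -0.0]
ft_force: [0.8, -0.2, -0.2]
width: 85.7
```

{"api": "jog_arm", "payload": {
  "targets": [-26.5, -24.1, 0, 0, 0, 0, -26.5, -24.1, 0, 0, 0, 0, -26.5, -24.1, 0, 0, 0, 0, -26.5, -24.1, 0, 0, 0, 0, -26.5, -24.1, 0, 0, 0, 0, -26.5, -24.1, 0, 0, 0, 0, -26.5, -24.1, 0, 0, 0, 0, -26.5, -24.1, 0, 0, 0, 0, -26.5, -24.1, 0, 0, 0, 0, -26.5, -24.1, 0, 0, 0, 0]
}}

```text
time_s: 1.77
eef_pos: [526.4, -113.9, 230.9]
orientation: [-0.0, 0.191, 0.982, 0.0]
ft_force: [0.5, 1.3, -0.5]
width: 85.4
```

{"api": "jog_arm", "payload": {
  "targets": [0, 0, 0, 0, 0, 0.12, 0, 0, 0, 0, 0, 0.12, 0, 0, 0, 0, 0, 0.12, 0, 0, 0, 0, 0, 0.12, 0, 0, 0, 0, 0, 0.12, 0, 0, 0, 0, 0, 0.12, 0, 0, 0, 0, 0, 0.12, 0, 0, 0, 0, 0, 0.12, 0, 0, 0, 0, 0, 0.12, 0, 0, 0, 0, 0, 0.12, 0, 0, 0, 0, 0, 0.12, 0, 0, 0, 0, 0, 0.12]
}}

```text
time_s: 2.77
eef_pos: [525.9, -112.1, 230.8]
orientation: [-0.0, 0.792, 0.61, -0.0]
ft_force: [0.2, -0.1, -0.8]
width: 85.1
```

{"api": "jog_arm", "payload": {
  "targets": [0, 0, 0, 0, 0, 0.12, 0, 0, 0, 0, 0, 0.12, 0, 0, 0, 0, 0, 0.12, 0, 0, 0, 0, 0, 0.12, 0, 0, 0, 0, 0, 0.12, 0, 0, 0, 0, 0, 0.12, 0, 0, 0, 0, 0, 0.12, 0, 0, 0, 0, 0, 0.12, 0, 0, 0, 0, 0, 0.12, 0, 0, 0, 0, 0, 0.12, 0, 0, 0, 0, 0, 0.12, 0, 0, 0, 0, 0, 0.08]
}}

```text
time_s: 3.77
eef_pos: [525.9, -112.1, 230.8]
orientation: [-0.0, 0.999, -0.044, -0.001]
ft_force: [0.3, 0.5, -0.2]
width: 85.7
```

```bash
python3 - <<'E'
from h import *
i=shot('wrist','w1.png'); print(i['xyz'],i['orientation'],i['fovy'])
M,t,th=bedfit([(599.6+0,-11.36),(599.6+100*np.cos(-1.7965),-11.36+100*np.sin(-1.7965))],[(0,0),(100,0)])
for b,z in(((115,-47.7),102),((115,-24.7),102),((115,-70.7),102),((165,110),50),((165,-110),50),((85,33),66),((145,33),66)): print(b,np.round(proj(i,[*(M@b+t),z]),1))
E
```

```text
[ 591.52518253 -117.59947907  373.79766309] [-0.08907726 -0.6692529   0.73131314  0.09667934] 63.029287506883314
(115, -47.7) [280.6 196.5]
(115, -24.7) [284.5 168.7]
(115, -70.7) [276.8 223.1]
(165, 110) [364.3  10.9]
(165, -110) [320.8 250.5]
(85, 33) [258.6  90.8]
(145, 33) [328.  100.9]
```

View pics/w1.png

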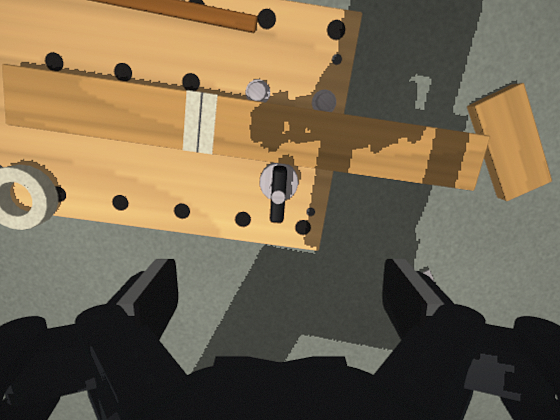

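The wrist view shows the knob centre at (278,194), with the bar running (280,167)–(277,222), so the cam starts near 0.08 rad. The pins are at (257,90) and (325,101), about 2 px (1.5 mm) left of prediction. Now I'll descend and grip the bar.

{"api": "jog_arm", "payload": {
  "targets": [2, -0.7, 20, 0, 0, 0.06, 0, 0, 20, 0, 0, 0, 0, 0, 20, 0, 0, 0, 0, 0, 20, 0, 0, 0, 0, 0, 20, 0, 0, 0, 0, 0, 20, 0, 0, 0, 0, 0, 20, 0, 0, 0, 0, 0, 14, 0, 0, 0, 0, 0, 2, 0, 0, 0, 0, 0, 0, 0, 0, 0]
}}

```text
time_s: 4.65
eef_pos: [527.3, -111.4, 74.2]
orientation: [-0.0, 0.998, -0.07, -0.002]
ft_force: [-0.1, 0.2, 0.9]
width: 85.7
```

{"api": "jog_arm", "payload": {
  "targets": [0, 0, 0, 0, 0, 0, 0, 0, 0, 0, 0, 0, 0, 0, 0, 0, 0, 0, 0, 0, 0, 0, 0, 0, 0, 0, 0, 0, 0, 0, 0, 0, 0, 0, 0, 0, 0, 0, 0, 0, 0, 0, 0, 0, 0, 0, 0, 0, 0, 0, 0, 0, 0, 0, 0, 0, 0, 0, 0, 0, 0, 0, 0, 0, 0, 0],
  "fingers": 1,
  "newtons": 80
}}

```text
time_s: 5.57
eef_pos: [528.8, -110.8, 76.0]
orientation: [-0.001, 0.997, -0.071, 0.001]
ft_force: [-0.3, 4.9, 5.6]
width: 10.6
```

{"api": "jog_arm", "payload": {
  "targets": [0, 0, 0, 0, 0, -0.08, 0, 0, 0, 0, 0, -0.08, 0, 0, 0, 0, 0, -0.08, 0, 0, 0, 0, 0, -0.08, 0, 0, 0, 0, 0, -0.08, 0, 0, 0, 0, 0, -0.08, 0, 0, 0, 0, 0, -0.08, 0, 0, 0, 0, 0, -0.08, 0, 0, 0, 0, 0, -0.08, 0, 0, 0, 0, 0, -0.08],
  "newtons": 100
}}

```text
time_s: 6.4
eef_pos: [528.5, -109.7, 76.1]
orientation: [-0.001, 0.946, 0.324, 0.001]
ft_force: [0.6, 7.8, 7.4]
width: 10.1
```

{"api": "jog_arm", "payload": {
  "targets": [0, 0, 0, 0, 0, -0.08, 0, 0, 0, 0, 0, -0.08, 0, 0, 0, 0, 0, -0.08, 0, 0, 0, 0, 0, -0.08, 0, 0, 0, 0, 0, -0.08, 0, 0, 0, 0, 0, -0.08, 0, 0, 0, 0, 0, -0.08, 0, 0, 0, 0, 0, -0.08, 0, 0, 0, 0, 0, -0.05, 0, 0, 0, 0, 0, 0]
}}

```text
time_s: 7.23
eef_pos: [527.6, -109.1, 76.1]
orientation: [-0.002, 0.781, 0.625, 0.001]
ft_force: [-2.0, 10.1, 9.5]
width: 10.1
```

{"api": "jog_arm", "payload": {
  "targets": [0, 0, 0, 0, 0, 0, 0, 0, 0, 0, 0, 0, 0, 0, 0, 0, 0, 0, 0, 0, 0, 0, 0, 0, 0, 0, 0, 0, 0, 0, 0, 0, 0, 0, 0, 0, 0, 0, 0, 0, 0, 0, 0, 0, 0, 0, 0, 0],
  "fingers": 0
}}

```text
time_s: 7.9
eef_pos: [528.3, -111.9, 75.2]
orientation: [-0.0, 0.781, 0.624, -0.0]
ft_force: [0.3, 0.4, -0.2]
width: 85.1
```

{"api": "jog_arm", "payload": {
  "targets": [0, 0, -10, 0, 0, 0, 0, 0, -20, 0, 0, 0, 0, 0, -30, 0, 0, 0, 0, 0, -30, 0, 0, 0, 0, 0, -30, 0, 0, 0, 0, 0, -20, 0, 0, 0, 0, 0, 0, 0, 0, 0]
}}

```text
time_s: 8.48
eef_pos: [531.5, -112.6, 221.3]
orientation: [0.004, 0.781, 0.624, 0.003]
ft_force: [0.7, -0.3, 0.2]
width: 85.5
```

```bash
python3 - <<'E'
from h import *
i=shot('wrist','w2.png'); print(sense()['eef_pos'],sense()['orientation'])
E
```

```text
[ 530.20211021 -112.22857477  218.75706962] [0.00283403 0.78138624 0.62403818 0.00196316]
```

View pics/w2.png

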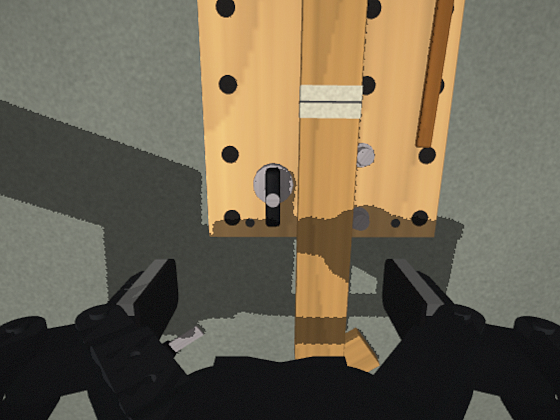

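The knob now lies along the plank at (272,197). The line is at row 101.5 (columns 299–362), the bed's end edge is near row 237, and the pins are at (365,155) and (360,219).

```bash
python3 - <<'E'
from h import *
i=last('wrist'); e1=ray(i,211,237,50);e2=ray(i,436,237,50)
line=ray(i,331,101.7,68);p1=ray(i,365.5,156,66);p2=ray(i,361,219,66);k=ray(i,272,197,102)
print(e1,e2,np.hypot(*(e2-e1)[:2]),'pins',p1,p2,'line',line,'knob',k)
th=-1.7965;x=np.array([np.cos(th),np.sin(th)])
print('edge-line',((e1+e2)/2-line)[:2]@x,'pins mid-line',((p1+p2)/2-line)[:2]@x+50,'knob',(k-line)[:2]@x+50)
g=i['color'][60:300,320].astype(int).sum(1); print([ (60+j,int(v)) for j,v in enumerate(np.diff(g)) if abs(v)>60])
c=i['color'][215:255,235].astype(int); print(c.sum(1).tolist())
E
```

```text
[ 457.43447994 -145.91460922   50.        ] [ 671.55755127 -195.5270768    50.        ] 219.79555641009208 pins [612.85815551 -99.16904055  66.        ] [ 599.80591151 -154.96763995   66.        ] line [591.51547452 -48.09092617  68.        ] knob [ 527.6277391  -108.31368782  102.        ]
edge-line 125.56638386139336 pins mid-line 123.65846882964308 knob 122.99290366051628
[(84, 129), (85, 88), (100, -417), (101, 167), (102, 261), (117, -107), (118, -85), (218, -226), (254, 70), (255, 146)]
[104, 97, 106, 89, 32, 63, 52, 53, 30, 85, 211, 294, 283, 279, 284, 277, 284, 282, 279, 284, 288, 266, 201, 200, 207, 208, 206, 198, 195, 193, 204, 208, 216, 212, 202, 208, 209, 205, 198, 195]
```

{"api": "jog_arm", "payload": {
  "targets": [30, 6.6, 0, 0, 0, 0, 30, 6.6, 0, 0, 0, 0, 30, 6.6, 0, 0, 0, 0, 30, 6.6, 0, 0, 0, 0, 30, 6.6, 0, 0, 0, 0, 30, 6.7, 0, 0, 0, 0, 29.7, 6.7, 0, 0, 0, 0, 0, 0, 30, 0, 0, 0, 0, 0, 30, 0, 0, 0, 0, 0, 30, 0, 0, 0, 0, 0, 10, 0, 0, 0, 0, 0, 0, 0, 0, 0],
  "fingers": 0.15
}}

```text
time_s: 9.53
eef_pos: [616.3, 82.4, 111.0]
orientation: [-0.003, 0.781, 0.624, -0.004]
ft_force: [-0.7, 0.2, -0.4]
width: 72.5
```

```bash
python3 - <<'E'
from h import *
i=shot('wrist','w3.png'); print(sense()['eef_pos'],sense()['orientation'],sense()['width'])
E
```

```text
[618.29379492  82.36819551 113.41285291] [-0.00140577  0.78141207  0.62401047 -0.00203461] 72.57427319056804
```

View pics/w3.png

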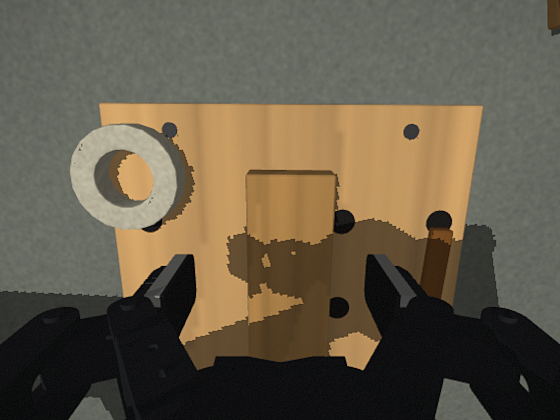

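The plank's rear end spans columns 247–336 at row 173. The finger mid-line is near 280, so the tool sits a few mm to the clamp side. The roll, at (125,177), is clear of the fingers.

```bash
python3 - <<'E'
from h import *
i=last('wrist'); print(i['cx'],i['cy'])
a=ray(i,247.5,172,68);b=ray(i,335.5,171.5,68);m=(a+b)/2;s=sense();print(a,b,np.hypot(*(a-b)[:2]),s['eef_pos'])
T=rot(s['orientation']); print('rear in tool',T.inv().apply(m-s['eef_pos'])); 
print('yaw', np.arctan2(*(a-b)[:2][::-1]), T.apply([0,1,0]))
E
```

```text
279.8288768299773 207.213274860574
[606.57840917 121.02227323  68.        ] [653.57471543 110.69232928  68.        ] 48.118193486508424 [618.29379492  82.36819551 113.41285291]
rear in tool [35.33062635  4.29740175 45.34269733]
yaw 2.9252299604609733 [ 0.9752129  -0.22121791 -0.00473621]
```

{"api": "jog_arm", "payload": {
  "targets": [0, 0, 0, 0, 0, 0, 0, 0, 0, 0, 0, 0, 0, 0, 0, 0, 0, 0]
}}

```text
time_s: 9.83
eef_pos: [621.4, 82.5, 117.4]
orientation: [0.001, 0.782, 0.624, 0.002]
ft_force: [-0.7, 1.0, 0.0]
width: 72.7
```

{"api": "jog_arm", "payload": {
  "targets": [0, 1, 20, 0, 0, 0, 0, 0, 20, 0, 0, 0, 0, 0, 15, 0, 0, 0, 0, 0, 6, 0, 0, 0, 0, 0, 3, 0, 0, 0, 0, 0, 2, 0, 0, 0, 0, 0, 0, 0, 0, 0, 0, 0, 0, 0, 0, 0, 0, 0, 0, 0, 0, 0]
}}

```text
time_s: 10.58
eef_pos: [621.8, 82.4, 50.3]
orientation: [0.001, 0.781, 0.624, 0.001]
ft_force: [-0.9, -0.4, -0.6]
width: 72.6
```

{"api": "jog_arm", "payload": {
  "targets": [0, 0, 0, 0, 0, 0, 0, 0, 0, 0, 0, 0, 0, 0, 0, 0, 0, 0, 0, 0, 0, 0, 0, 0, 0, 0, 0, 0, 0, 0, 0, 0, 0, 0, 0, 0, 0, 0, 0, 0, 0, 0],
  "fingers": 1,
  "newtons": 50
}}

```text
time_s: 11.17
eef_pos: [621.3, 82.4, 50.1]
orientation: [0.0, 0.781, 0.624, 0.0]
ft_force: [-0.5, -0.5, 6.3]
width: 48.6
```

{"api": "jog_arm", "payload": {
  "targets": [-5, 0, 0, 0, 0, 0, -10, 0, 0, 0, 0, 0, -10, 0, 0, 0, 0, 0, -10, 0, 0, 0, 0, 0, -10, 0, 0, 0, 0, 0, -10, 0, 0, 0, 0, 0, -10, 0, 0, 0, 0, 0, 0, 0, 0, 0, 0, 0]
}}

```text
time_s: 11.83
eef_pos: [606.5, 18.1, 50.1]
orientation: [0.0, 0.782, 0.624, 0.0]
ft_force: [-1.6, 0.2, 6.6]
width: 49.1
```

{"api": "jog_arm", "payload": {
  "targets": [-10, 0, 0, 0, 0, 0, -10, 0, 0, 0, 0, 0, -10, 0, 0, 0, 0, 0, -10, 0, 0, 0, 0, 0, -7, 0, 0, 0, 0, 0, -3, 0, 0, 0, 0, 0, 0, 0, 0, 0, 0, 0, 0, 0, 0, 0, 0, 0]
}}

```text
time_s: 12.5
eef_pos: [595.4, -29.5, 50.1]
orientation: [-0.0, 0.782, 0.624, 0.0]
ft_force: [-2.6, 2.4, 7.9]
width: 48.8
```

```bash
python3 - <<'E'
from h import *
s=shot('side','s4.png'); i=shot('top','t4.png')
a=cv2.resize(i['color'][115:230,250:390],None,fx=4,fy=4,interpolation=cv2.INTER_CUBIC)
b=cv2.resize(s['color'][170:285,260:350],None,fx=4,fy=4,interpolation=cv2.INTER_CUBIC)[:460]
cv2.imwrite('pics/a4.png',a); cv2.imwrite('pics/b4.png',b); print(sense()['eef_pos'],sense()['ft_force'])
E
```

```text
[595.32016817 -29.48186748  50.0979104 ] [-2.38316533  2.61361867  7.58049707]
```

View pics/a4.png

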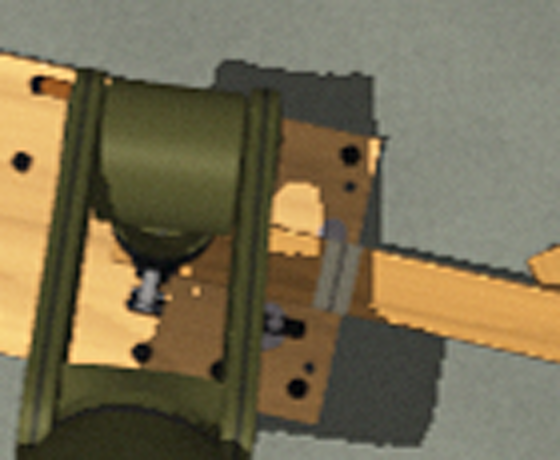

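View pics/b4.png

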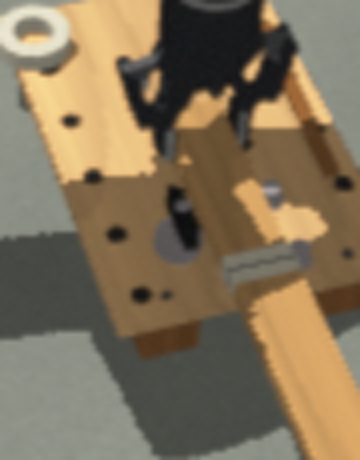

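Top crop: the line runs (347,246)–(331,310), and the end edge (380,137)–(322,424). The side crop shows the plank flat and held between the fingers, with the knob still open. I'll measure the gap that is left.

```bash
python3 - <<'E'
from h import *
i=last('top')
r=lambda u,v,z: ray(i,(u+.5)/4+250-.5,(v+.5)/4+115-.5,z)
e1=r(380,137,50);e2=r(322,424,50);l=r(339,278,68);x=np.array([-.2238,-.9746])
print(e1,e2,np.hypot(*(e1-e2)[:2]),'gap',((e1+e2)/2-l)[:2]@x)
s=last('side'); r=lambda u,v,z: ray(s,(u+.5)/4+260-.5,(v+.5)/4+170-.5,z)
l=r(263,263,68);e1=r(121,336,50); print(l,e1,'side gap (corner)',(e1-l)[:2]@x, (l-e1)[:2]@[.9746,-.2238])
E
```

```text
[ 670.63056065 -194.49940008   50.        ] [ 454.55744423 -149.14105562   50.        ] 220.78263303771382 gap 10.548860689946748
[ 567.03661726 -161.57524426   68.        ] [ 452.15512441 -156.46346482   50.        ] side gap (corner) 20.72853785670225 113.10751917061653
```

{"api": "jog_arm", "payload": {
  "targets": [-5, 0, 0, 0, 0, 0, -4, 0, 0, 0, 0, 0, 0, 0, 0, 0, 0, 0, 0, 0, 0, 0, 0, 0, 0, 0, 0, 0, 0, 0]
}}

```text
time_s: 13.02
eef_pos: [593.4, -37.7, 50.1]
orientation: [-0.0, 0.782, 0.624, 0.001]
ft_force: [-1.8, 4.9, 7.7]
width: 48.7
```

```bash
python3 - <<'E'
from h import *
s=shot('side','s5.png'); i=shot('top','t5.png'); w=shot('wrist','w5.png')
a=cv2.resize(i['color'][140:225,310:360],None,fx=6,fy=6,interpolation=cv2.INTER_CUBIC)
b=cv2.resize(s['color'][215:270,280:365],None,fx=5.5,fy=5.5,interpolation=cv2.INTER_CUBIC)
b=cv2.copyMakeBorder(b,0,max(0,510-b.shape[0]),0,0,0)
cv2.imwrite('pics/ab5.png',np.hstack([a,b[:510]])); print(sense()['eef_pos'],sense()['ft_force'],sense()['width'])
E
```

```text
[593.35855739 -37.71695581  50.11331058] [-2.22432023  4.01517673  7.76594179] 48.73298621304793
```

View pics/ab5.png

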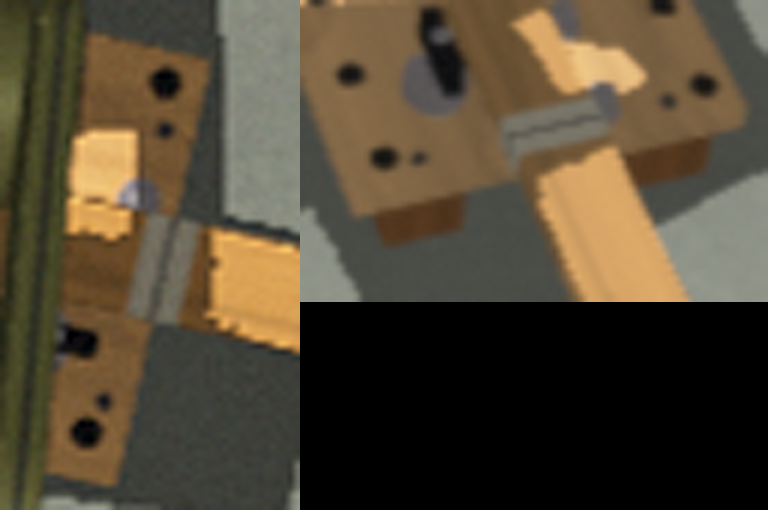

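The line in the top half runs (174,222)–(155,318), against the edge (209,62)–(118,486). In the side half the line's middle is (260,127), with edge corners at about (54,215) and (446,123).

```bash
python3 - <<'E'
from h import *
x=np.array([-.2238,-.9746])
i=last('top'); r=lambda u,v,z: ray(i,(u+.5)/6+310-.5,(v+.5)/6+140-.5,z)
e1=r(209,62,50);e2=r(118,486,50);l=r(164.5,270,68)
print('top',e1,e2,np.hypot(*(e1-e2)[:2]),'gap',((e1+e2)/2-l)[:2]@x,'y',(l-(e1+e2)/2)[:2]@[.9746,-.2238])
s=last('side'); r=lambda u,v,z: ray(s,(u+.5)/5.5+280-.5,(v+.5)/5.5+215-.5,z)
e1=r(54,215,50);e2=r(446,123,50);l=r(260,127,68)
print('side',e1,e2,np.hypot(*(e1-e2)[:2]),'gap',((e1+e2)/2-l)[:2]@x,'y',(l-(e1+e2)/2)[:2]@[.9746,-.2238])
E
```

```text
top [ 667.47631296 -193.84382194   50.        ] [ 454.69334603 -146.52071766   50.        ] 217.9818047744068 gap 1.3957339746168145 y -0.4507938629393192
side [ 450.90658999 -155.99086231   50.        ] [ 662.96996248 -205.31761658   50.        ] 217.72460273732673 gap 11.624798181736564 y 6.654146496157961
```

The side view disagrees, probably because its visible edge is the plywood's lower rim (z=32). I'll check that and compute the line position from the side view against the bed edge found in the top and wrist views.

```bash
python3 - <<'E'
from h import *
x=np.array([-.2238,-.9746]); s=last('side')
r=lambda u,v,z: ray(s,(u+.5)/5.5+280-.5,(v+.5)/5.5+215-.5,z)
e1=r(54,215,32);e2=r(446,123,32);l=r(260,127,68); print(e1,e2,l,'gap z32',((e1+e2)/2-l)[:2]@x)
for e in((562.67,-172.2),(564.5,-170.7)): print('side line vs top/wrist edge',(np.array(e)-l[:2])@x)
# profile of brightness across the edge beside plank (crop coords), along bed x at bed y=-60
for y in(-60,60):
  row=[]
  for d in range(-12,16,2):
    p=np.array([563.6,-171.5])+x*d+np.array([.9746,-.2238])*y
    u,v=proj(s,[*p,50]); row.append(int(cv2.getRectSubPix(s['color'],(1,1),(u,v)).astype(int).sum()))
  print(y,row)
p1=r(563-300,15,66);p2=r(605-300,98,66); print('pins',p1,p2,((p1+p2)/2-l)[:2]@x+50)
E
```

```text
[ 458.30131657 -144.34183489   32.        ] [ 673.8731905  -194.48468006   32.        ] [ 566.02565882 -170.813236     68.        ] gap z32 -1.3782039615700439
side line vs top/wrist edge 2.1025366404960133
side line vs top/wrist edge 0.23108264049600397
-60 [286, 287, 286, 286, 286, 285, 282, 282, 280, 278, 273, 251, 219, 190]
60 [281, 281, 282, 284, 282, 280, 280, 279, 277, 276, 270, 257, 227, 199]
pins [ 611.8294562  -105.04233861   66.        ] [ 598.64078406 -164.70411058   66.        ] 6.197787445649247
```

Allowing for the lower rim, the remaining gap comes out as 1.4 mm (top), 2.1 mm (dead reckoning) and −1.4 to 2.1 mm (side). I'll finish with 1.6 mm more and a slight downward push.

{"api": "jog_arm", "payload": {
  "targets": [-1.6, 0, 0.5, 0, 0, 0, 0, 0, 0, 0, 0, 0, 0, 0, 0, 0, 0, 0, 0, 0, 0, 0, 0, 0, 0, 0, 0, 0, 0, 0, 0, 0, 0, 0, 0, 0]
}}

```text
time_s: 13.67
eef_pos: [593.4, -38.1, 50.1]
orientation: [-0.001, 0.782, 0.624, 0.002]
ft_force: [-1.6, 7.8, 10.6]
width: 48.5
```

```bash
python3 - <<'E'
from h import *
i=shot('top','t6.png'); s=sense(); print(s['eef_pos'],s['ft_force'],s['width'],s['time_s'])
print('slid', (s['eef_pos'][:2]-np.array([621.3,82.4]))@[-.2238,-.9746])
# line offset: darkest column along bed x in lane middle, top view
x=np.array([-.2238,-.9746]);y=np.array([.9746,-.2238]);c=i['color'].astype(np.uint8)
d=np.arange(-10,10.1,.5)
for o in((562.67,-172.2),(564.5,-170.7)):
  g=[np.mean([cv2.getRectSubPix(c,(1,1),proj(i,[*(np.array(o)+x*a+y*b),68])).sum() for b in range(-18,19,3)]) for a in d]
  print('line at',d[np.argmin(g[4:-4])+4])
E
```

```text
[593.33412441 -38.05301007  50.06879193] [-1.43831508  8.18354589 10.32858731] 48.959251629338 13.7167
slid 123.65226657212612
line at -3.5
line at -2.0
```

The downward push raised friction: the plank moved only 0.35 mm and about 8 N has built up. I'll ease off and push a bit more.

{"api": "jog_arm", "payload": {
  "targets": [-1, 0, -0.7, 0, 0, 0, -0.8, 0, 0, 0, 0, 0, 0, 0, 0, 0, 0, 0, 0, 0, 0, 0, 0, 0, 0, 0, 0, 0, 0, 0]
}}

```text
time_s: 14.13
eef_pos: [592.7, -40.7, 50.1]
orientation: [-0.001, 0.782, 0.624, 0.001]
ft_force: [-1.7, 6.1, 7.9]
width: 49.1
```

```bash
cat > c.py <<'E'
from h import *
i=shot('top','t7.png'); s=sense(); print(s['eef_pos'],s['ft_force'],s['width'],s['time_s'])
print('slid', (s['eef_pos'][:2]-np.array([621.3,82.4]))@[-.2238,-.9746])
x=np.array([-.2238,-.9746]);y=np.array([.9746,-.2238]);c=i['color']
d=np.arange(-10,10.1,.25)
o=np.array((563.4,-171.5))
def prof(bs,z): return np.array([np.mean([cv2.getRectSubPix(c,(1,1),proj(i,[*(o+x*a+y*b),z])).sum() for b in bs]) for a in d])
g=prof(range(-18,19,2),68); w=np.clip(np.median(g[24:56])-g,0,None); w[abs(d-d[np.argmin(np.where(abs(d)<6,g,1e9))])>2.5]=0
print('line',(w*d).sum()/w.sum())
for bs in(range(-100,-35,4),range(50,100,4)):
  e=prof(bs,50); print('edge',d[np.argmax(abs(np.gradient(cv2.GaussianBlur(e.reshape(1,-1),(0,0),4)[0])))])
E
python3 c.py
```

```text
[592.67919639 -40.67362056  50.12768607] [-1.76311305  6.41169069  7.94304082] 48.888328363335006 14.1833
slid 126.35288644635895
line -0.04627432368296186
edge -1.25
edge -0.75
```

```bash
python3 -c "
from h import *
s=sense(); print(s['ft_force'],s['eef_pos'],s['width']); print(close_job())"
```

```text
[-1.76311305  6.41169069  7.94304082] [592.67919639 -40.67362056  50.12768607] 48.888328363335006
the job is handed in; nothing more can be done
None
```

I opened the cam clamp about 1.5 rad, to roughly 1.57 rad. I then gripped the plank across its rear, slid it about 126 mm along the pins and handed in at about 14 s, still holding it down. No verdict was reported.

**Last checks:**
- **Pencil line:** the last top image puts it about 1 mm past the end edge.
- **Sideways:** the top view before the last 3 mm of slide put the line within 1 mm of the lane's middle.
- **Hold:** the finger opening was 49 mm with the grip set to 50 N, and the bed pushed back at about 8 N. The plank looked flat in the last close side view, taken about 11 mm before the end.
- **Other things:** I did not measure the loose objects again after the slide. Contact forces stayed small throughout.

**Disagreements:**
- **Side view:** it first gave a gap about 10 mm larger than the top view. I took this to be the plywood's lower rim seen instead of its upper edge. Allowing for that, it puts the line roughly 1 to 4 mm past the edge. I trusted the top and wrist views, which agreed with the measured travel.
- **Final nudge:** the plank stuck on the first try and then slipped about 1 mm further than intended. That is within the 5 mm limit, so I did not correct it.

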